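# Hang the tube carrier on the balancer arm to drain

### The job

Pick up the tube carrier with the black grip on top and hang it by its cross bar in the hook of the spring-balanced swing arm, so that it hangs over the drip tray. Ease it down, without forcing the hook, and let go only when the arm has sunk to its balance and carries the whole weight, with no push left either way: on release it should stay put, neither dropping nor springing up. Leave the arm holding the carrier level and still, and do not disturb anything else on the bench.

Things in the scene. Friction and masses are not known exactly. Their poses are not given: they have to be found in the camera images.
- stand: Balancer stand, fixed: steel drip tray (140 x 110 mm, rim 10 mm high) and behind it (local +x) a grey foot with a mast about 215 mm high. Origin on the bench at the tray's centre, under the empty hook; z up; the swing arm points along local -x from mast to hook. Its hinge lies at local (0.2156, 0, 0.195) m, axis along local y.
- beam (a joint): Swing arm (220 mm, hinge to hook), rad. 0 = raised at its upper stop, as when empty, 0.2 above level; grows as it sinks; lower stop 0.42. Spring: the hook yields 12 mm per newton (80 N/m, after the first 0.5 to 0.9 N), lightly damped. A carrier settles between 0.08 and 0.34, depending on its unknown mass; let go before or beyond its balance, the arm bounces.
- saddle (a point): Seat of the V hook on the arm's free end: centre line of the carrier's bar when seated; 239 mm above the bench when empty; on the arm's arc it shifts up to 4 mm to local -x as it sinks, so a carrier held off it is pushed sideways. The V opens upward, is 14 mm wide along the hinge axis, sides at 40 degrees; front tip 18 mm ahead (-x), 10 mm higher (14 with the arm raised), underside 11 mm lower.
- carrier_grip (a point): Centre of the black grip block atop the carrier (22 mm along carrier x, 20 mm along y, 42 mm high): take it from above, fingers closing along carrier y. 186 mm above the carrier's underside. z up.
- carrier_bar (a point): Centre of the carrier's cross bar (8 mm round steel, along carrier y), 47 mm below carrier_grip, 139 mm above the underside. Under it an open window for the hook, looking along carrier x (either way round will do): 26 mm wide between two posts, from the tube caps (72 mm above the underside) up to the bar (135 mm). A stem 10 mm thick joins bar and grip block.
- carrier: The loose steel tube carrier, 0.22 to 0.70 kg: tray 96 mm (x) by 64 mm (y) with 12 capped tubes 72 mm high, in the middle an upright frame with a cross bar and the black grip on top (207 mm high in all). Origin at the centre of its underside; its centre of mass is straight above that, below the grip.
- rack: Bystander, loose: tube rack that is NOT to be used: 12 capped tubes in a 96 x 64 mm steel tray, 72 mm high, without any upright frame or grip; origin at the centre of its underside.
- beaker: Bystander, loose: glass beaker, 68 mm across, 75 mm high; origin at the centre of its underside.
- bottle: Bystander, loose: glass bottle with white cap, 64 mm across, about 140 mm high; origin at the centre of its underside.
- jar: Bystander, loose: white plastic jar, 80 mm across, 85 mm high; origin at the centre of its underside.
- plate: Bystander, loose: white microplate lying flat, 127 x 85 x 14 mm; origin at the centre of its underside.
- mouse: Bystander, loose: black computer mouse, 100 x 60 x 22 mm; origin at the centre of its underside.

How it is judged:
By the outcome, as a careful person would: the job done as asked, in the order asked, and still so for the second after the job is handed in, with the robot touching nothing.
It also fails if it takes over 61 s, if anything falls off the work surface, if the arm or the gripper's body presses on something with over 40 N, if the wrist force passes 120 N, or if a joint passes its speed limit or range.

### The arm

A 6-joint arm with a two-finger parallel gripper is mounted at the origin on the work surface. World frame = base frame: x ahead of the robot, y to its left, z up, the work surface at z = 0. Lengths are in mm, angles in rad, forces in N, time in s.
With the tool pointing down it reaches from about 325 to 1000 mm from the base axis. Payload 5.1 kg.
Tool frame: the origin (TCP) lies midway between the tips of the shut fingers; the grasp point (between the pads) lies 19 mm behind it; z points along the fingers, y is the line along which they close (so a half turn about z gives the same grasp; the last joint's range is limited). The gripper opens to 85 mm and grips with 20 to 120 N. Pads are 22 mm wide; open, the fingers measure 114 mm over their backs; the gripper's body (76 mm by 85 mm) begins 54 mm behind the grasp point. The pads swing forward as they close: fully open they stand 13 mm farther back than shut.
Start: joints at [-1.214, 0.124, 1.65, -0, 1.367, -0.083], TCP at [276.71, -588.146, 231.322] pointing down, gripper open.
Joint ranges: [-2.61, 2.61], [-1.02, 2.33], [0.03, 2.71], [-1.35, 4.49], [0.32, 2.68], [-2.91, 2.91]. Speed limits (rad/s): [2.57, 2.57, 3.14, 3.14, 3.14, 3.14].

### API

Orientations are given as [roll, pitch, yaw] about the fixed x, y, z axes, in that order (R = Rz(yaw) Ry(pitch) Rx(roll)).
In Python, from bench import ctrl, viewer gives the robot as it stands.
- The arm moves only by the tool apply_moves, never from a script. Its argument "plan" is a list of rows, each an object with "translation": the shift along the world's x, y, z in mm, a list of three; "twist": the turn, a rotation vector about the world's x, y, z in degrees, a list of three; "gripper": the opening, from -1 (shut) to 1 (fully open). In form: [{"translation": [x, y, z], "twist": [wx, wy, wz], "gripper": gripper}, ...]. A call has 1 to 12 rows; each row shifts and turns the commanded pose from where the row before left it; what a row does not reach is not made up. A row lasts 1/12 s, in which the tool goes at most 41.7 mm and 7.16 degrees, less where a joint would pass 70% of its speed; a pose out of reach is approached as far as the arm can. A call is refused whole if a number of a shift passes 41.7 or a number of a turn 7.16, either way. A call with a gripper value outside its range is refused whole. The fingers move at their own pace and stop on an object; the grip force is fixed at half the most. Time passes only in rows, so rows that do not move let the fingers close. It gives the time, the measured TCP pose, the force, the opening and the grip force at its end, in the units of the state.
- ctrl.observe(): the state, without advancing time (a new reading comes with each control period).
- viewer.grab_frame(name): name is "scene" or "side" or "wrist"; returns (picture, depth): 384x512x3 uint8, red, green, blue; 384x512 float32, mm along the optical axis (not along the pixel's ray), 0 where there is no reading.
- viewer.get_calibration(name): a dict with "fov_y" (degrees; the focal length in pixels is half the picture's height over the tangent of half this angle, whatever the lens; pixels are square), "cx", "cy" (the principal point, pixels), "extrinsics" (4x4, takes a point from camera to world coordinates); the wrist camera has in their place "mount" (4x4, takes a point from camera to tool coordinates, whose origin is the TCP and whose axes are the flange's). Camera axes: x right, y down, z forward; pixel columns grow to the right and rows downward; lengths in mm; the calibration is good to about 2 mm. The wrist camera is an equidistant fisheye: a pixel r from the principal point sees the ray r / f radians off the axis. A picture is of the moment at which its call begins: read the wrist's pose just before it. get_calibration takes no time and is no camera call.
- ctrl.hand_in(): hands the job in; it is judged then, once.
The state is a dict: "time_s": time; "qpos": joint angles; "qd": joint speeds; "joint_torque": joint torques, N m; "position": TCP position; "eef_rot": TCP orientation; "force": force on the tool from outside, world axes, zero at the start; "ft_torque": the same for the moment, N m; "finger_gap": opening from 0.0 (shut) to 1.0 (fully open); "grasp_force": force on a finger pad.
Only numpy, scipy, OpenCV 4.12 (cv2) and the standard library are available. Lean on these libraries where they do the work, as an engineer would, in place of code of your own. Each camera call takes 0.05 s, during which the arm holds its last target. There are 200 camera calls.

## Working session

There is one attempt and no reset: what is moved stays moved. The work goes in short steps, Python scripts to look and compute and a tool call to move; the robot and the scene stay as the last step left them, time stands still between calls to the robot, and variables do not carry over. Pictures are saved under pics/ and viewed, at most 10 in all, crops included, and the job is handed in when it is done.

Besides the shell and the picture viewer there is one more tool, called after "Emit:" as a command line: name --argument value ..., lists and objects as JSON in quotes. apply_moves: Moves the arm, as the interface text tells. Its arguments: {"type":"object","properties":{"plan":{"type":"array","items":{"type":"object","properties":{"translation":{"type":"array","items":{"type":"number"}},"twist":{"type":"array","items":{"type":"number"}},"gripper":{"type":"number"}}}}},"required":["plan"]}

```bash
mkdir -p pics; ls; cat > h.py <<'E'
import numpy as np, cv2
from bench import ctrl, viewer
def f_of(c): return 192/np.tan(np.radians(c["fov_y"])/2)
def cloud(name):
    p,d=viewer.grab_frame(name); c=viewer.get_calibration(name); f=f_of(c)
    v,u=np.mgrid[0:384,0:512]
    P=np.stack([(u-c["cx"])/f*d,(v-c["cy"])/f*d,d],-1)
    E=np.array(c["extrinsics"]); W=P@E[:3,:3].T+E[:3,3]; W[d==0]=np.nan
    return p,d,W
E
python3 - <<'E'
from h import *
s=ctrl.observe(); print({k:np.round(v,3).tolist() for k,v in s.items()})
ims=[]
for n in ("scene","side"):
    p,d,W=cloud(n); np.savez(f"{n}.npz",p=p,W=W); ims.append(p)
    c=viewer.get_calibration(n); print(n,c["fov_y"],np.round(c["extrinsics"],2).tolist())
    cv2.imwrite(f"pics/{n}1.png",cv2.resize(p[...,::-1],(768,576)))
E
```

```text
pics
{'time_s': 0.0, 'qpos': [-1.214, 0.125, 1.652, -0.0, 1.368, -0.083], 'qd': [-0.002, 0.001, -0.0, -0.0, -0.0, 0.0], 'joint_torque': [-0.0, -42.361, -36.546, -0.0, 0.007, 0.0], 'position': [276.494, -587.595, 230.067], 'eef_rot': [-3.14, -0.0, 0.44], 'force': [0.643, -0.212, 0.107], 'ft_torque': [0.011, 0.036, 0.001], 'grasp_force': 0.0, 'finger_gap': 0.998}
scene 48.07916373161408 [[-0.19, 0.7, -0.69, 1441.39], [0.98, 0.14, -0.12, 130.1], [0.02, -0.7, -0.71, 1047.35], [0.0, 0.0, 0.0, 1.0]]
side 42.630552768251064 [[-0.7, -0.37, 0.61, -398.61], [-0.72, 0.38, -0.59, 937.91], [-0.01, -0.85, -0.53, 1012.97], [0.0, 0.0, 0.0, 1.0]]
```

View pics/scene1.png

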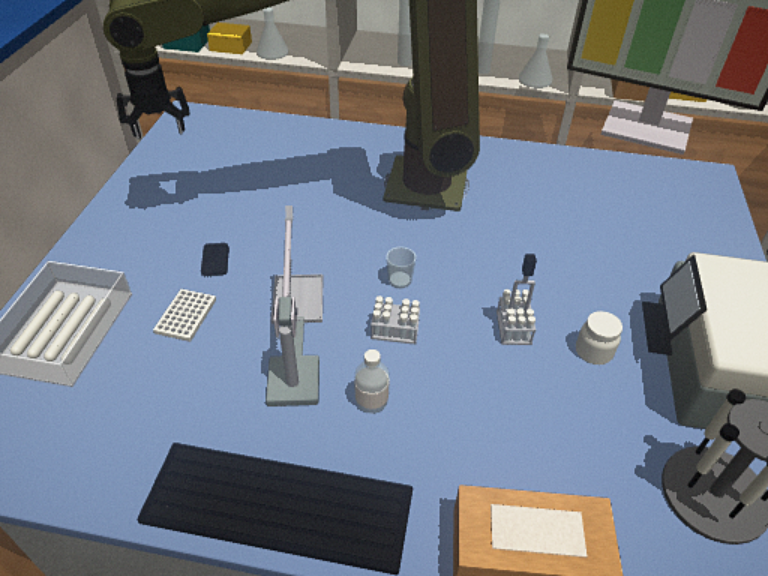

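View pics/side1.png

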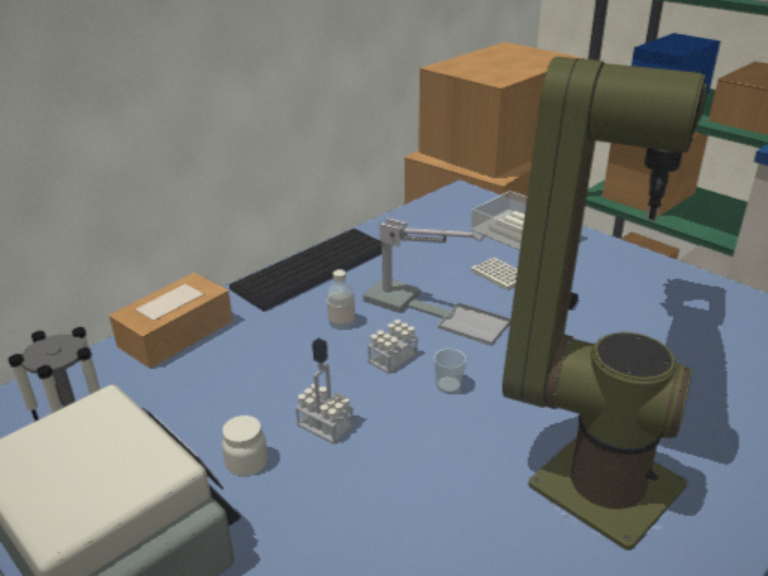

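The scene view shows the carrier's grip at about (529,265) and the hook tip at about (288,210). The mast top is at (287,305) and the tray at (300,298), all in the 768-wide picture. In the side view the grip is at (320,350) and the hook at (480,235).

```bash
python3 - <<'E'
from h import *
def box(W,u0,u1,v0,v1): 
    m=np.zeros(W.shape[:2],bool); m[int(v0/1.5):int(v1/1.5),int(u0/1.5):int(u1/1.5)]=1; return m
def rect(P,t):
    r=cv2.minAreaRect(P[:,:2].astype(np.float32)); print(t,len(P),np.round(r[0],1),np.round(r[1],1),round(r[2],1),"z",np.round(np.nanpercentile(P[:,2],[2,50,98]),1))
S=np.load("scene.npz");D=np.load("side.npz")
for n,Q,gb,cb,ab,tb in (("scene",S,(515,545,245,285),(490,545,245,350),(270,312,195,330),(265,330,270,325)),("side",D,(308,332,335,368),(290,360,335,445),(370,490,215,250),(435,515,300,345))):
    W,p=Q["W"],Q["p"].astype(int)
    g=W[box(W,*gb)&(p.max(-1)<60)]; g=g[g[:,2]>155]; rect(g,n+" grip"); 
    t=g[g[:,2]>np.nanmax(g[:,2])-5]; rect(t,n+" griptop")
    c=W[box(W,*cb)]; rect(c[(c[:,2]>6)&(c[:,2]<100)],n+" carrier low"); rect(c[(c[:,2]>66)&(c[:,2]<76)],n+" caps")
    a=W[box(W,*ab)]; a=a[(a[:,2]>190)&(a[:,2]<300)]; rect(a,n+" arm")
    m=a[:,:2].mean(0); u,s,v=np.linalg.svd(a[:,:2]-m); pr=(a[:,:2]-m)@v[0]
    print(" dir",np.round(v[0],4),"ends",np.round(m+v[0]*pr.min(),1),np.round(m+v[0]*pr.max(),1))
    i=np.argsort(pr); 
    for k in (i[:6],i[-6:]): print("   end",np.round(a[k].mean(0),1))
    t=W[box(W,*tb)]; t=t[(t[:,2]>-2)&(t[:,2]<14)]; 
    b=W[box(W,*tb)]; pp=p[box(W,*tb)]; grey=(np.ptp(pp,axis=-1)<25)&(b[:,2]<14); rect(b[grey],n+" tray")
E
```

```text
scene grip 71 [484.9 257.6] [19.8 20.9] 7.0 z [168.6 190.3 209.1]
scene griptop 10 [483.1 256. ] [15.9 15.8] 7.1 z [205.4 206.8 210. ]
scene carrier low 718 [377.6 256.4] [307.1 110.7] 8.7 z [ 6.5 53.2 88.1]
scene caps 216 [480. 257.] [95.6 54.4] 11.1 z [66.6 71.1 75.4]
scene arm 548 [ 606.  -187.5] [270.   40.5] 10.3 z [192.1 212.7 246. ]
 dir [0.9706 0.2407] ends [ 475.5 -225.2] [ 738.5 -160. ]
   end [ 477.8 -226.1  248.8]
   end [ 736.6 -155.4  208.3]
scene tray 726 [ 495.2 -221.9] [153.3 109.6] 14.4 z [-0.8  4.  11.4]
side grip 108 [475.8 261.5] [22.6 18.7] 7.5 z [169.2 192.9 207.4]
side griptop 30 [475.8 260.5] [22.5 15.7] 12.1 z [203.4 205.7 207.7]
side carrier low 936 [530.3 252.8] [ 86.9 215. ] 84.8 z [ 7.2 50.3 85.2]
side caps 250 [477.8 258.5] [92.5 59. ] 11.6 z [66.2 70.2 74.8]
side arm 428 [ 602.7 -185.4] [274.5  47.8] 11.1 z [190.8 210.  242.5]
 dir [-0.9686 -0.2488] ends [ 737.  -154.9] [ 470.4 -223.4]
   end [ 737.3 -168.   204.6]
   end [ 472.1 -218.7  249.5]
side tray 876 [ 497.5 -221.2] [186.9 170.3] 37.0 z [-2.1  4.1 12.1]
```

Emit:
apply_moves --plan '[{"translation": [12, 20, 30], "twist": [0, 0, -1], "gripper": 1}, {"translation": [16, 27, 25], "twist": [0, 0, -1], "gripper": 1}, {"translation": [16, 27, 25], "twist": [0, 0, -1], "gripper": 1}, {"translation": [16, 27, 25], "twist": [0, 0, -1], "gripper": 1}, {"translation": [16, 27, 25], "twist": [0, 0, -1], "gripper": 1}, {"translation": [16, 27, 20], "twist": [0, 0, -1], "gripper": 1}, {"translation": [16, 27, 20], "twist": [0, 0, -1], "gripper": 1}, {"translation": [16, 27, 10], "twist": [0, 0, -1], "gripper": 1}, {"translation": [16, 27, 0], "twist": [0, 0, -1], "gripper": 1}, {"translation": [16, 27, 0], "twist": [0, 0, -1], "gripper": 1}, {"translation": [8, 20, 0], "twist": [0, 0, -1], "gripper": 1}, {"translation": [0, 0, 0], "twist": [0, 0, 0], "gripper": 1}]'

```text
time_s: 1.1
position: [442.0, -301.9, 411.3]
eef_rot: [-3.141, -0.001, 0.252]
force: [-0.0, -0.1, 0.3]
finger_gap: 1.003
grasp_force: 0.0
```

```bash
cat >> h.py <<'E'
from scipy.spatial.transform import Rotation as R
def wcloud():
    s=ctrl.observe(); p,d=viewer.grab_frame("wrist"); c=viewer.get_calibration("wrist"); f=f_of(c)
    v,u=np.mgrid[0:384,0:512]; x=u-c["cx"]; y=v-c["cy"]; r=np.hypot(x,y)+1e-9; t=np.tan(np.minimum(r/f,1.5))
    P=np.stack([x/r*t*d,y/r*t*d,d],-1); M=np.array(c["mount"]); P=P@M[:3,:3].T+M[:3,3]
    W=P@R.from_euler("xyz",s["eef_rot"]).as_matrix().T+np.array(s["position"]); W[d==0]=np.nan
    return p,d,W,s
E
python3 - <<'E'
from h import *
p,d,W,s=wcloud(); c=viewer.get_calibration("wrist"); print(c["fov_y"],np.round(c["mount"],3).tolist()); print(s["position"],s["eef_rot"],s["time_s"],np.round(s["qpos"],2))
np.savez("w1.npz",p=p,W=W); cv2.imwrite("pics/w1.png",cv2.resize(p[...,::-1],(768,576)))
E
```

```text
65.70646984690485 [[0.0, -0.958, -0.288, 74.212], [1.0, -0.0, 0.0, -0.106], [-0.0, -0.288, 0.958, -142.936], [0.0, 0.0, 0.0, 1.0]]
[ 441.98281368 -301.94548657  411.28750023] [-3.14057481e+00 -8.54127168e-04  2.51908851e-01] 1.1 [-0.7  -0.18  1.65  0.    1.67  0.62]
```

View pics/w1.png

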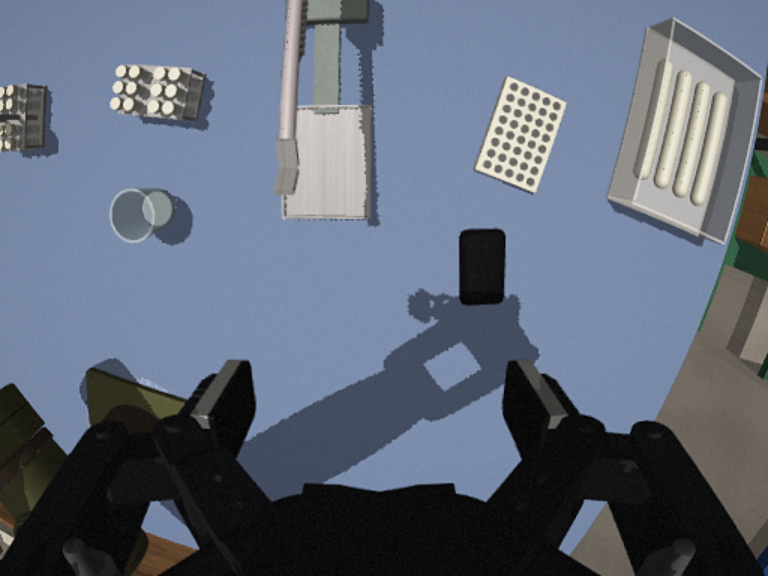

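The wrist view shows the hook end at about (287,165), the swing arm running up-image from there, and the tray at about (333,160). I'll fit the arm line and the tray.

```bash
cat > fit.py <<'E'
from h import *
def stand(W,p):
    m=np.zeros(W.shape[:2],bool); m[0:150,180:250]=1
    b=W[m]; col=p[m].astype(int); 
    a=b[b[:,2]>185]; print(len(a),"z rng",np.round(np.nanpercentile(a[:,2],[0,50,100]),1))
    a=a[(a[:,2]>195)]
    c=a[:,:2].mean(0);_,_,v=np.linalg.svd(a[:,:2]-c); v=v[0]*np.sign(v[0][0]); pr=(a[:,:2]-c)@v; n=np.array([-v[1],v[0]])
    print("arm yaw",np.degrees(np.arctan2(v[1],v[0])))
    e=np.array([np.cos(np.radians(14.2)),np.sin(np.radians(14.2))]);n=np.array([-e[1],e[0]]); t=(a[:,:2]-[495,-221])@e; q=(a[:,:2]-[495,-221])@n
    for lo in range(-24,130,6):
        k=(t>=lo)&(t<lo+6)
        if k.sum(): print(lo,k.sum(),"lat %.1f..%.1f"%(q[k].min(),q[k].max()),"z %.1f..%.1f med %.1f"%(a[k,2].min(),a[k,2].max(),np.median(a[k,2])))
E
python3 - <<'E'
from fit import *
D=np.load("w1.npz");W,p=D["W"],D["p"]; stand(W,p)
m=np.zeros(W.shape[:2],bool); m[68:148,186:250]=1; col=p.astype(int)
k=m&(np.ptp(col,axis=-1)<35)&(col.mean(-1)>120)&(np.abs(W[...,2])<14); P=W[k]
r=cv2.minAreaRect(P[:,:2].astype(np.float32)); print("tray",r,np.nanpercentile(P[:,2],[5,50,95]))
E
```

```text
1633 z rng [189.9 235.8 253.5]
arm yaw 13.052519032372349
-24 55 lat -6.4..7.2 z 245.2..253.5 med 251.3
-18 85 lat -6.5..7.2 z 238.2..252.8 med 247.8
-12 85 lat -7.6..7.7 z 232.6..245.2 med 240.9
-6 74 lat -7.2..6.8 z 230.1..237.5 med 235.1
0 73 lat -7.2..6.7 z 234.4..240.5 med 237.5
6 81 lat -7.0..7.1 z 233.8..243.2 med 240.9
12 71 lat -7.3..6.7 z 239.3..245.9 med 243.5
18 71 lat -6.3..4.9 z 235.4..245.5 med 242.4
24 60 lat -5.8..5.2 z 237.9..244.0 med 241.1
30 60 lat -5.6..5.5 z 235.7..242.8 med 240.0
36 55 lat -6.4..4.5 z 234.8..242.4 med 239.0
42 62 lat -6.3..4.7 z 233.4..239.8 med 237.6
48 55 lat -5.8..5.0 z 231.9..238.9 med 236.7
54 52 lat -6.4..4.3 z 231.2..237.9 med 235.4
60 56 lat -6.4..4.7 z 229.3..236.2 med 233.9
66 51 lat -6.0..4.9 z 228.5..235.3 med 233.0
72 51 lat -6.6..3.9 z 227.4..233.9 med 231.6
78 58 lat -6.7..4.2 z 203.9..232.4 med 230.4
84 60 lat -6.6..3.5 z 201.9..233.0 med 228.8
90 68 lat -7.1..3.9 z 201.6..230.5 med 227.4
96 67 lat -7.0..5.0 z 199.9..229.3 med 226.2
102 60 lat -6.5..5.1 z 200.5..227.8 med 225.1
108 64 lat -7.2..5.1 z 197.3..226.8 med 224.0
114 60 lat -7.3..4.8 z 195.9..225.6 med 222.5
120 58 lat -6.9..4.6 z 195.0..224.9 med 221.3
126 28 lat -7.5..4.1 z 195.1..222.8 med 216.7
tray ((493.00152587890625, -219.56784057617188), (146.02940368652344, 113.48699951171875), 13.909211158752441) [2.6711584  4.45101077 9.22228271]
```

Emit:
apply_moves --plan '[{"translation": [2, 20, 0], "twist": [0, 0, -0.3], "gripper": 1}, {"translation": [2, 38, 0], "twist": [0, 0, -0.3], "gripper": 1}, {"translation": [2, 38, 0], "twist": [0, 0, -0.3], "gripper": 1}, {"translation": [2, 38, -5], "twist": [0, 0, -0.3], "gripper": 1}, {"translation": [2, 38, -5], "twist": [0, 0, -0.3], "gripper": 1}, {"translation": [2, 38, -5], "twist": [0, 0, -0.3], "gripper": 1}, {"translation": [2, 38, -5], "twist": [0, 0, -0.3], "gripper": 1}, {"translation": [2, 38, -5], "twist": [0, 0, -0.3], "gripper": 1}, {"translation": [2, 38, -5], "twist": [0, 0, -0.3], "gripper": 1}, {"translation": [2, 38, -5], "twist": [0, 0, -0.3], "gripper": 1}, {"translation": [2, 38, -5], "twist": [0, 0, -0.2], "gripper": 1}, {"translation": [2, 38, -5], "twist": [0, 0, -0.2], "gripper": 1}]'

```text
time_s: 2.15
position: [464.7, 133.7, 365.8]
eef_rot: [3.141, 0.0, 0.187]
force: [0.4, -0.3, -0.6]
finger_gap: 1.0
grasp_force: 0.0
```

Emit:
apply_moves --plan '[{"translation": [2, 38, -10], "twist": [0, 0, 0], "gripper": 1}, {"translation": [2, 38, -10], "twist": [0, 0, 0], "gripper": 1}, {"translation": [0, 30, -10], "twist": [0, 0, 0], "gripper": 1}, {"translation": [0, 14, -5], "twist": [0, 0, 0], "gripper": 1}, {"translation": [0, 0, 0], "twist": [0, 0, 0], "gripper": 1}, {"translation": [0, 0, 0], "twist": [0, 0, 0], "gripper": 1}]'

```text
time_s: 2.65
position: [468.9, 252.2, 330.6]
eef_rot: [3.14, 0.002, 0.189]
force: [-0.2, 0.2, -0.3]
finger_gap: 1.001
grasp_force: 0.0
```

```bash
python3 - <<'E'
from h import *
p,d,W,s=wcloud(); print(s["position"],s["eef_rot"],s["time_s"],np.round(s["qpos"],2),s["force"])
np.savez("w2.npz",p=p,W=W); cv2.imwrite("pics/w2.png",cv2.resize(p[...,::-1],(768,576)))
near=np.hypot(W[...,0]-479,W[...,1]-258)<62
for lo,hi in ((68,76),(199,214),(180,214)):
    P=W[near&(W[...,2]>lo)&(W[...,2]<hi)]
    if len(P)>3: print(lo,len(P),cv2.minAreaRect(P[:,:2].astype(np.float32)),np.median(P[:,2]))
E
```

```text
[468.89527757 252.16377064 330.60459087] [3.14029551e+00 1.55740490e-03 1.88808074e-01] 2.65 [ 0.39 -0.18  1.78 -0.    1.54  1.78] [-0.2400346   0.19939271 -0.28074492]
68 925 ((480.87646484375, 256.918212890625), (90.78921508789062, 54.52811050415039), 11.170225143432617) 72.24305909519336
199 476 ((480.433837890625, 256.8233642578125), (20.858755111694336, 19.513425827026367), 10.611366271972656) 206.7900094147939
180 553 ((480.6224365234375, 256.8189697265625), (20.729150772094727, 19.956615447998047), 9.021356582641602) 206.61604513589094
```

View pics/w2.png

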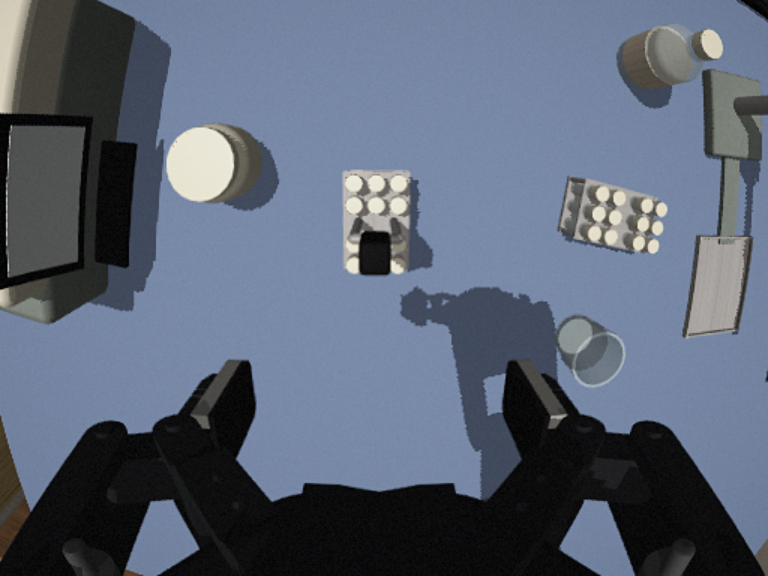

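The grip top is at (375,250) in this picture and measures (480.5, 256.8), with yaw about 11°. Next I go down and close.

Emit:
apply_moves --plan '[{"translation": [11.6, 4.6, -20], "twist": [0, 0, 0], "gripper": 1}, {"translation": [0, 0, -30], "twist": [0, 0, 0], "gripper": 1}, {"translation": [0, 0, -30], "twist": [0, 0, 0], "gripper": 1}, {"translation": [0, 0, -30], "twist": [0, 0, 0], "gripper": 1}, {"translation": [0, 0, -25], "twist": [0, 0, 0], "gripper": 1}, {"translation": [0, 0, -17], "twist": [0, 0, 0], "gripper": 1}, {"translation": [0, 0, -10], "twist": [0, 0, 0], "gripper": 1}, {"translation": [0, 0, 0], "twist": [0, 0, 0], "gripper": 1}, {"translation": [0, 0, 0], "twist": [0, 0, 0], "gripper": 1}]'

```text
time_s: 3.45
position: [481.1, 256.6, 170.3]
eef_rot: [-3.142, -0.001, 0.187]
force: [-0.8, -0.8, 0.7]
finger_gap: 0.999
grasp_force: 0.0
```

Emit:
apply_moves --plan '[{"translation": [0, 0, 0], "twist": [0, 0, 0], "gripper": 0}, {"translation": [0, 0, 0], "twist": [0, 0, 0], "gripper": -0.3}, {"translation": [0, 0, 0], "twist": [0, 0, 0], "gripper": -0.5}, {"translation": [0, 0, 0], "twist": [0, 0, 0], "gripper": -0.7}, {"translation": [0, 0, 0], "twist": [0, 0, 0], "gripper": -1}, {"translation": [0, 0, 0], "twist": [0, 0, 0], "gripper": -1}, {"translation": [0, 0, 0], "twist": [0, 0, 0], "gripper": -1}, {"translation": [0, 0, 0], "twist": [0, 0, 0], "gripper": -1}]'

```text
time_s: 4.12
position: [480.8, 257.5, 169.9]
eef_rot: [3.142, -0.001, 0.189]
force: [0.2, -0.7, 1.7]
finger_gap: 0.226
grasp_force: 59.4
```

Emit:
apply_moves --plan '[{"translation": [0, 0, 5], "twist": [0, 0, 0], "gripper": -1}, {"translation": [0, 0, 10], "twist": [0, 0, 0], "gripper": -1}, {"translation": [0, 0, 15], "twist": [0, 0, 0], "gripper": -1}, {"translation": [0, 0, 20], "twist": [0, 0, 0], "gripper": -1}, {"translation": [0, 0, 20], "twist": [0, 0, 0], "gripper": -1}, {"translation": [0, 0, 20], "twist": [0, 0, 0], "gripper": -1}, {"translation": [0, 0, 20], "twist": [0, 0, 0], "gripper": -1}, {"translation": [0, 0, 15], "twist": [0, 0, 0], "gripper": -1}, {"translation": [0, 0, 10], "twist": [0, 0, 0], "gripper": -1}, {"translation": [0, 0, 5], "twist": [0, 0, 0], "gripper": -1}, {"translation": [0, 0, 0], "twist": [0, 0, 0], "gripper": -1}, {"translation": [0, 0, 0], "twist": [0, 0, 0], "gripper": -1}]'

```text
time_s: 5.12
position: [479.9, 257.3, 308.4]
eef_rot: [3.141, 0.002, 0.189]
force: [0.5, -0.3, -3.7]
finger_gap: 0.224
grasp_force: 58.9
```

```bash
python3 - <<'E'
from h import *
F=[]
for i in range(6):
    s=ctrl.observe(); F.append(s["force"]); p,d,W=cloud("scene" if i%2 else "side")
print(np.round(F,2).tolist(),np.mean(F,0),s["position"],s["eef_rot"],s["ft_torque"],s["finger_gap"])
E
```

```text
[[0.46, -0.34, -3.74], [-0.31, 0.42, -4.26], [0.05, -1.03, -3.4], [-0.47, -1.08, -4.92], [-0.43, 0.14, -4.63], [0.39, 0.62, -3.7]] [-0.05096169 -0.2118181  -4.10798899] [479.91813046 257.28431293 308.07483658] [3.14119761e+00 2.04238451e-03 1.88460208e-01] [-0.01937169 -0.01693095  0.02637747] 0.22704693826432243
```

Emit:
apply_moves --plan '[{"translation": [-1, -6, 0], "twist": [0, 0, 0], "gripper": -1}, {"translation": [-2, -12, 0], "twist": [0, 0, 0], "gripper": -1}, {"translation": [-3, -18, 0], "twist": [0, 0, 0.2], "gripper": -1}, {"translation": [-4, -24, 0], "twist": [0, 0, 0.2], "gripper": -1}, {"translation": [-4, -24, 0], "twist": [0, 0, 0.2], "gripper": -1}, {"translation": [-4, -24, 0], "twist": [0, 0, 0.2], "gripper": -1}, {"translation": [-4, -24, 0], "twist": [0, 0, 0.2], "gripper": -1}, {"translation": [-4, -24, 0], "twist": [0, 0, 0.2], "gripper": -1}, {"translation": [-4, -24, 0], "twist": [0, 0, 0.2], "gripper": -1}, {"translation": [-4, -24, 0], "twist": [0, 0, 0.2], "gripper": -1}, {"translation": [-4, -24, 0], "twist": [0, 0, 0.2], "gripper": -1}, {"translation": [-4, -24, 0], "twist": [0, 0, 0.2], "gripper": -1}]'

```text
time_s: 6.42
position: [437.4, 3.7, 309.5]
eef_rot: [3.141, -0.0, 0.223]
force: [1.2, -0.0, -3.6]
finger_gap: 0.226
grasp_force: 58.9
```

Emit:
apply_moves --plan '[{"translation": [-4, -24, 0], "twist": [0, 0, 0.2], "gripper": -1}, {"translation": [-4, -24, 0], "twist": [0, 0, 0.2], "gripper": -1}, {"translation": [-4, -24, 0], "twist": [0, 0, 0.2], "gripper": -1}, {"translation": [-4, -24, 0], "twist": [0, 0, 0.2], "gripper": -1}, {"translation": [-4, -24, 0], "twist": [0, 0, 0.2], "gripper": -1}, {"translation": [-4, -24, 0], "twist": [0, 0, 0], "gripper": -1}, {"translation": [-4, -24, 0], "twist": [0, 0, 0], "gripper": -1}, {"translation": [-4, -24, 0], "twist": [0, 0, 0], "gripper": -1}, {"translation": [-4, -24, 0], "twist": [0, 0, 0], "gripper": -1}, {"translation": [-3, -18, 0], "twist": [0, 0, 0], "gripper": -1}, {"translation": [-2, -10, 0], "twist": [0, 0, 0], "gripper": -1}, {"translation": [-1, -6, 0], "twist": [0, 0, 0], "gripper": -1}]'

```text
time_s: 7.42
position: [395.3, -245.8, 309.3]
eef_rot: [-3.142, 0.0, 0.239]
force: [-0.6, 0.3, -4.4]
finger_gap: 0.229
grasp_force: 59.2
```

Emit:
apply_moves --plan '[{"translation": [0, 0, 0], "twist": [0, 0, 0], "gripper": -1}, {"translation": [0, 0, 0], "twist": [0, 0, 0], "gripper": -1}, {"translation": [0, 0, 0], "twist": [0, 0, 0], "gripper": -1}, {"translation": [0, 0, 0], "twist": [0, 0, 0], "gripper": -1}, {"translation": [0, 0, 0], "twist": [0, 0, 0], "gripper": -1}]'

```text
time_s: 7.83
position: [396.5, -243.8, 309.4]
eef_rot: [-3.142, -0.0, 0.242]
force: [-0.5, -0.1, -5.0]
finger_gap: 0.232
grasp_force: 59.1
```

```bash
python3 - <<'E'
from h import *
from fit import stand
s0=ctrl.observe();print(np.round(s0["position"],1),np.round(s0["eef_rot"],3),s0["time_s"],np.round(s0["force"],1))
p,d,W,s=wcloud(); cv2.imwrite("pics/w3.png",cv2.resize(p[...,::-1],(768,576))); np.savez("w3.npz",p=p,W=W)
p2,d2,W2=cloud("side"); np.savez("side3.npz",p=p2,W=W2); cv2.imwrite("pics/s3.png",cv2.resize(p2[140:260,230:390,::-1],(800,600),interpolation=cv2.INTER_CUBIC))
E
```

```text
[ 396.5 -243.8  309.4] [-3.142 -0.     0.242] 7.8333 [-0.5 -0.1 -5. ]
```

View pics/w3.png

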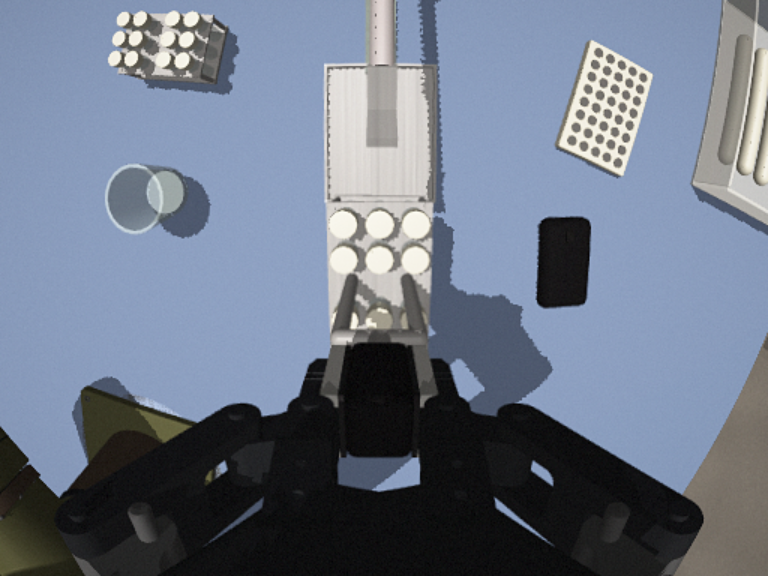

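View pics/s3.png

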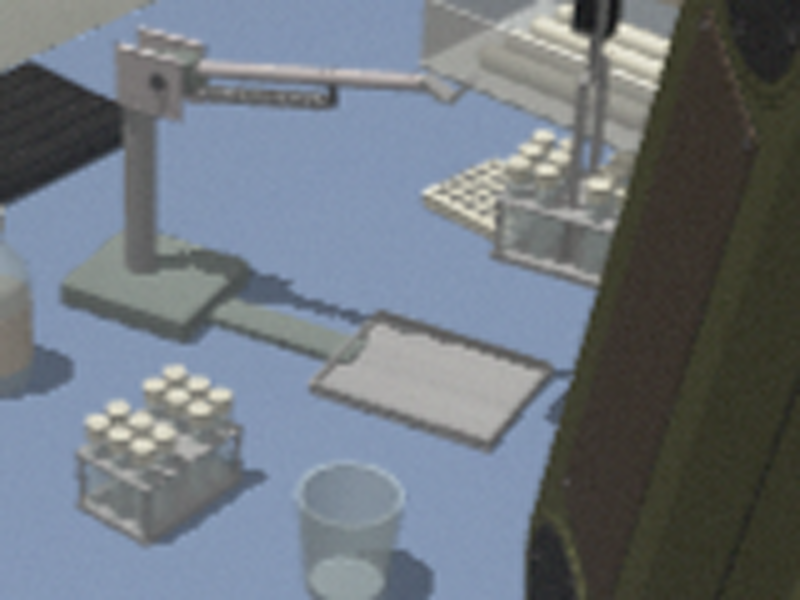

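The carrier is held straight, with its caps centred at u≈379. The hook is at (381,110), dead ahead on the same column. The side view shows the hook at (445,88) clear of the carrier. I'll measure both in one wrist frame.

```bash
python3 - <<'E'
from h import *
D=np.load("w3.npz");W,p=D["W"],D["p"]
pos=np.array([396.5,-243.8]); a=0.242; e=np.array([np.cos(a),np.sin(a)]); n=np.array([-e[1],e[0]])
def loc(P): q=P[:,:2]-pos; return np.c_[q@e,q@n,P[:,2]]
def box(u0,u1,v0,v1):
    m=np.zeros(W.shape[:2],bool); m[int(v0/1.5):int(v1/1.5),int(u0/1.5):int(u1/1.5)]=1; return m
# caps of carrier
for v in ((212,238),(245,275)):
  for u in ((330,358),(366,394),(402,430)):
    L=loc(W[box(*u,*v)]); L=L[L[:,2]>np.nanmedian(L[:,2])-4]; print("cap",np.round(np.nanmedian(L,0),1))
L=loc(W[box(335,430,328,345)]); L=L[(L[:,2]>240)&(L[:,2]<300)]; print("bar",len(L),np.round([L.min(0),np.median(L,0),L.max(0)],1).tolist())
A=loc(W[box(345,410,0,155)]); A=A[(A[:,2]>190)]
for lo in range(66,190,6):
    k=(A[:,0]>=lo)&(A[:,0]<lo+6)
    if k.sum(): print(lo,k.sum(),"lat %.1f..%.1f z med %.1f min %.1f max %.1f"%(*np.percentile(A[k,1],[3,97]),np.median(A[k,2]),A[k,2].min(),A[k,2].max()))
E
```

```text
cap [ 37.7  19.1 211.8]
cap [ 37.7  -0.6 211.9]
cap [ 37.7 -20.2 211.9]
cap [ 18.1  19.4 211.8]
cap [ 18.2  -0.6 211.7]
cap [ 17.6 -20.5 211.8]
bar 634 [[-2.3, -20.5, 268.0], [2.4, -0.4, 281.9], [5.1, 18.8, 294.1]]
78 189 lat -7.8..5.5 z med 251.3 min 248.4 max 254.0
84 165 lat -7.9..5.6 z med 247.2 min 242.3 max 251.2
90 137 lat -8.1..5.1 z med 239.9 min 235.5 max 244.3
96 156 lat -7.7..5.2 z med 235.2 min 232.8 max 238.0
102 181 lat -8.2..5.2 z med 238.1 min 235.1 max 241.7
108 189 lat -8.1..5.8 z med 241.5 min 238.3 max 244.5
114 163 lat -8.0..5.7 z med 243.4 min 240.0 max 245.9
120 137 lat -7.5..4.4 z med 242.1 min 237.0 max 245.0
126 132 lat -6.8..4.5 z med 241.3 min 237.0 max 243.0
132 122 lat -6.9..4.5 z med 239.9 min 235.0 max 242.5
138 114 lat -7.0..3.8 z med 238.9 min 235.1 max 241.0
144 110 lat -7.0..3.8 z med 237.5 min 232.9 max 240.2
150 68 lat -7.1..3.9 z med 236.5 min 231.6 max 239.3
```

Emit:
apply_moves --plan '[{"translation": [4.0, 1.0, 0], "twist": [0, 0, 0], "gripper": -1}, {"translation": [8.0, 1.9, 0], "twist": [0, 0, -0.1], "gripper": -1}, {"translation": [11.0, 2.6, 0], "twist": [0, 0, -0.1], "gripper": -1}, {"translation": [12.0, 2.8, 0], "twist": [0, 0, -0.1], "gripper": -1}, {"translation": [12.0, 2.8, 0], "twist": [0, 0, 0], "gripper": -1}, {"translation": [12.0, 2.8, 0], "twist": [0, 0, 0], "gripper": -1}, {"translation": [12.0, 2.8, 0], "twist": [0, 0, 0], "gripper": -1}, {"translation": [12.0, 2.8, 0], "twist": [0, 0, 0], "gripper": -1}, {"translation": [8.0, 2.0, 0], "twist": [0, 0, 0], "gripper": -1}, {"translation": [4.0, 1.0, 0], "twist": [0, 0, 0], "gripper": -1}, {"translation": [1.3, 0.4, 0], "twist": [0, 0, 0], "gripper": -1}, {"translation": [0, 0, 0], "twist": [0, 0, 0], "gripper": -1}]'

```text
time_s: 8.93
position: [492.8, -221.6, 309.2]
eef_rot: [-3.141, 0.001, 0.236]
force: [0.6, 0.9, -3.3]
finger_gap: 0.225
grasp_force: 59.1
```

```bash
python3 - <<'E'
from h import *
for i in range(3):
    p,d,W=cloud("side")
s0=ctrl.observe();print(np.round(s0["position"],1),np.round(s0["eef_rot"],3),s0["time_s"],np.round(s0["force"],1))
cv2.imwrite("pics/s4.png",cv2.resize(p[140:260,230:390,::-1],(800,600),interpolation=cv2.INTER_CUBIC)); np.savez("side4.npz",p=p,W=W)
E
```

```text
[ 492.2 -221.8  309.4] [3.141 0.    0.235] 9.0833 [-0.5  0.  -3.7]
```

View pics/s4.png

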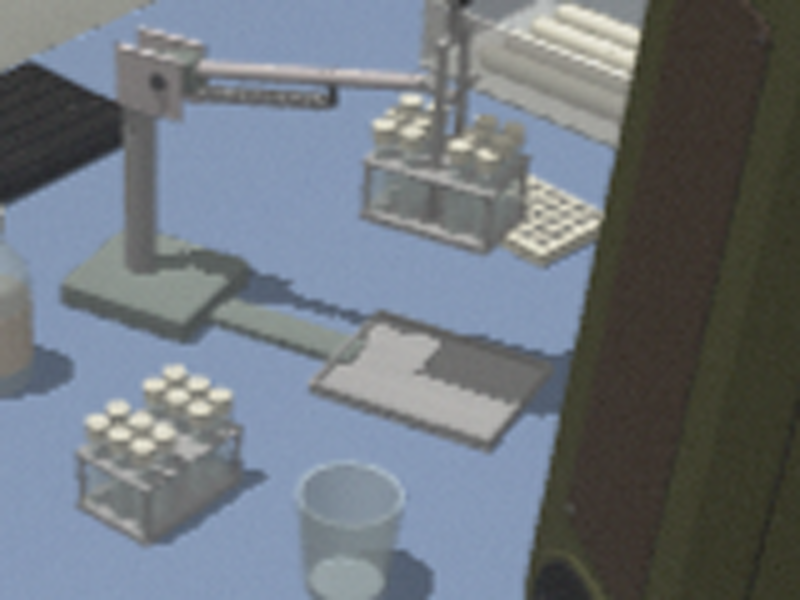

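The swing arm now passes through the carrier's window (435,85), with the bar above the hook and the arm undisturbed. Next is the descent to just above the seat.

Emit:
apply_moves --plan '[{"translation": [0.4, 0.5, -2], "twist": [0, 0, 0], "gripper": -1}, {"translation": [0, 0, -4], "twist": [0, 0, 0], "gripper": -1}, {"translation": [0, 0, -5], "twist": [0, 0, 0], "gripper": -1}, {"translation": [0, 0, -5], "twist": [0, 0, 0], "gripper": -1}, {"translation": [0, 0, -5], "twist": [0, 0, 0], "gripper": -1}, {"translation": [0, 0, -5], "twist": [0, 0, 0], "gripper": -1}, {"translation": [0, 0, -4], "twist": [0, 0, 0], "gripper": -1}, {"translation": [0, 0, -3], "twist": [0, 0, 0], "gripper": -1}, {"translation": [0, 0, -2], "twist": [0, 0, 0], "gripper": -1}, {"translation": [0, 0, -1], "twist": [0, 0, 0], "gripper": -1}, {"translation": [0, 0, 0], "twist": [0, 0, 0], "gripper": -1}, {"translation": [0, 0, 0], "twist": [0, 0, 0], "gripper": -1}]'

```text
time_s: 10.08
position: [493.2, -221.2, 273.6]
eef_rot: [3.141, -0.0, 0.236]
force: [0.7, 0.1, -4.5]
finger_gap: 0.229
grasp_force: 59.2
```

```bash
cat >> h.py <<'E'
def meas(n=4,cam="side"):
    S=[]
    for i in range(n): viewer.grab_frame(cam); S.append(ctrl.observe())
    m=lambda k: np.round(np.mean([s[k] for s in S],0),3)
    print("t",S[-1]["time_s"],"pos",m("position"),"F",m("force"),"sd",np.round(np.std([s["force"] for s in S],0),2),"T",m("ft_torque"),"yaw",S[-1]["eef_rot"][2])
E
python3 -c "
from h import *
meas(4)
p,d,W,s=wcloud(); np.savez('w5.npz',p=p,W=W,pos=s['position'],yaw=s['eef_rot'][2])"
```

```text
t 10.2833 pos [ 493.159 -221.222  273.693] F [-0.249 -0.359 -3.728] sd [0.33 0.3  0.38] T [-0.005 -0.018 -0.024] yaw 0.23557078381766194
```

Emit:
apply_moves --plan '[{"translation": [0, 0, -1.5], "twist": [0, 0, 0], "gripper": -1}, {"translation": [0, 0, -1.5], "twist": [0, 0, 0], "gripper": -1}, {"translation": [-0.1, 0, -1.5], "twist": [0, 0, 0], "gripper": -1}, {"translation": [-0.2, -0.1, -1.5], "twist": [0, 0, 0], "gripper": -1}, {"translation": [-0.3, -0.1, -1.5], "twist": [0, 0, 0], "gripper": -1}, {"translation": [-0.3, -0.1, -1.5], "twist": [0, 0, 0], "gripper": -1}, {"translation": [-0.3, -0.1, -1.5], "twist": [0, 0, 0], "gripper": -1}, {"translation": [-0.3, 0, -1.5], "twist": [0, 0, 0], "gripper": -1}, {"translation": [-0.2, 0, -1], "twist": [0, 0, 0], "gripper": -1}, {"translation": [0, 0, -0.5], "twist": [0, 0, 0], "gripper": -1}, {"translation": [0, 0, 0], "twist": [0, 0, 0], "gripper": -1}]'

```text
time_s: 11.25
position: [491.4, -221.6, 259.8]
eef_rot: [3.141, -0.0, 0.236]
force: [1.0, -0.3, -2.5]
finger_gap: 0.225
grasp_force: 59.3
```

```bash
python3 -c "
from h import *
meas(10)
p,d,W,s=wcloud(); np.savez('w6.npz',p=p,W=W,pos=s['position'],yaw=s['eef_rot'][2])
cv2.imwrite('pics/w6.png',cv2.resize(p[20:260,130:386,::-1],(768,600),interpolation=cv2.INTER_CUBIC))"
```

```text
t 11.75 pos [ 491.388 -221.596  259.932] F [ 0.693  0.046 -2.209] sd [0.46 0.47 0.36] T [-0.002 -0.124  0.018] yaw 0.23555797235884857
```

View pics/w6.png

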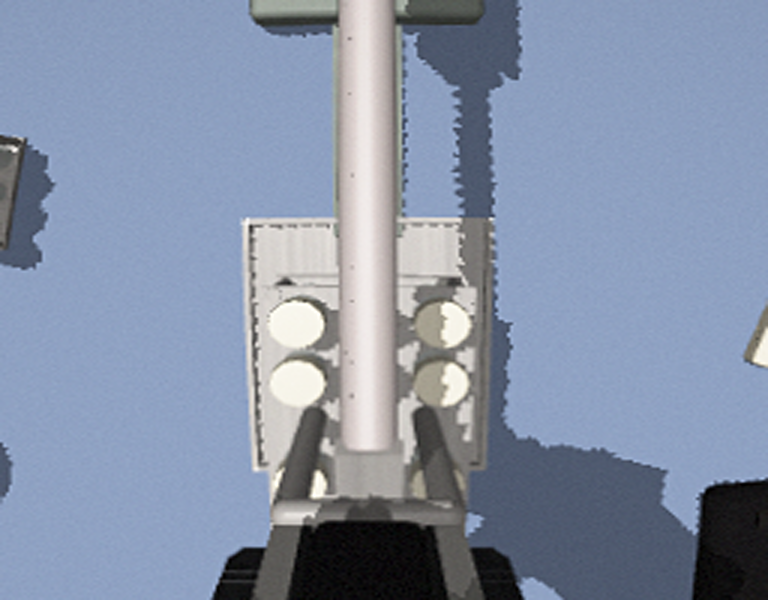

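The bar sits in the hook at (370,510), centred between the posts, and the hook already carries about 1.9 N. I continue easing down along the arc.

Emit:
apply_moves --plan '[{"translation": [0.1, 0, -1], "twist": [0, 0, 0], "gripper": -1}, {"translation": [0, 0, -2], "twist": [0, 0, 0], "gripper": -1}, {"translation": [-0.2, -0.1, -2], "twist": [0, 0, 0], "gripper": -1}, {"translation": [-0.2, 0, -2], "twist": [0, 0, 0], "gripper": -1}, {"translation": [-0.2, -0.1, -2.5], "twist": [0, 0, 0], "gripper": -1}, {"translation": [-0.2, 0, -2.5], "twist": [0, 0, 0], "gripper": -1}, {"translation": [-0.2, -0.1, -2.5], "twist": [0, 0, 0], "gripper": -1}, {"translation": [-0.2, 0, -2.5], "twist": [0, 0, 0], "gripper": -1}, {"translation": [-0.2, -0.1, -2], "twist": [0, 0, 0], "gripper": -1}, {"translation": [-0.2, 0, -2], "twist": [0, 0, 0], "gripper": -1}, {"translation": [-0.1, 0, -1], "twist": [0, 0, 0], "gripper": -1}, {"translation": [0, 0, 0], "twist": [0, 0, 0], "gripper": -1}]'

```text
time_s: 12.8
position: [489.6, -222.0, 237.6]
eef_rot: [3.142, 0.0, 0.236]
force: [-2.1, -0.4, -0.8]
finger_gap: 0.228
grasp_force: 59.5
```

```bash
python3 -c "
from h import *
meas(20)"
```

```text
t 13.8 pos [ 489.676 -221.996  237.869] F [-3.208 -1.236 -0.392] sd [0.57 0.6  0.53] T [-0.23   0.648 -0.003] yaw 0.23560633733924763
```

Emit:
apply_moves --plan '[{"translation": [-0.2, -0.1, 0], "twist": [0, 0, 0], "gripper": -1}, {"translation": [-0.2, 0, 0], "twist": [0, 0, 0], "gripper": -1}, {"translation": [0, 0, 0], "twist": [0, 0, 0], "gripper": -1}]'

```text
time_s: 14.05
position: [489.6, -222.0, 238.0]
eef_rot: [3.141, -0.001, 0.236]
force: [-1.5, -1.1, -0.5]
finger_gap: 0.227
grasp_force: 59.5
```

```bash
python3 -c "
from h import *
meas(15)"
```

```text
t 14.8 pos [ 489.52  -222.017  237.925] F [-1.139 -0.95  -0.501] sd [0.64 0.49 0.5 ] T [-0.172  0.227 -0.008] yaw 0.23561603602987957
```

Emit:
apply_moves --plan '[{"translation": [-0.1, -0.1, -1], "twist": [0, 0, 0], "gripper": -1}, {"translation": [-0.1, -0.1, -1], "twist": [0, 0, 0], "gripper": -1}, {"translation": [-0.1, -0.1, -1], "twist": [0, 0, 0], "gripper": -1}, {"translation": [-0.1, 0, -1], "twist": [0, 0, 0], "gripper": -1}, {"translation": [0, 0, -1], "twist": [0, 0, 0], "gripper": -1}, {"translation": [0, 0, 0], "twist": [0, 0, 0], "gripper": -1}]'

```text
time_s: 15.3
position: [489.0, -222.2, 232.6]
eef_rot: [-3.141, -0.0, 0.236]
force: [0.6, 0.0, 0.4]
finger_gap: 0.225
grasp_force: 59.6
```

```bash
python3 -c "
from h import *
meas(30)"
```

```text
t 16.8 pos [ 488.957 -222.265  232.829] F [ 0.35   1.133 -0.045] sd [0.62 0.56 0.47] T [ 0.24  -0.084  0.005] yaw 0.23561539666803966
```

Emit:
apply_moves --plan '[{"translation": [0.05, 0.13, -0.4], "twist": [0, 0, 0], "gripper": -1}, {"translation": [0, 0, 0], "twist": [0, 0, 0], "gripper": -1}, {"translation": [0, 0, 0], "twist": [0, 0, 0], "gripper": -1}]'

```text
time_s: 17.05
position: [488.9, -222.3, 232.4]
eef_rot: [3.141, 0.0, 0.236]
force: [0.0, 1.8, -0.5]
finger_gap: 0.23
grasp_force: 59.7
```

```bash
python3 -c "
from h import *
meas(35)"
```

```text
t 18.8 pos [ 488.95  -222.256  232.426] F [ 0.35   0.718 -0.15 ] sd [0.53 0.4  0.47] T [ 0.156 -0.068 -0.002] yaw 0.23562506587054344
```

Emit:
apply_moves --plan '[{"translation": [0.06, 0.1, -0.5], "twist": [0, 0, 0], "gripper": -1}, {"translation": [0, 0, -0.5], "twist": [0, 0, 0], "gripper": -1}, {"translation": [0, 0, 0], "twist": [0, 0, 0], "gripper": -1}, {"translation": [0, 0, 0], "twist": [0, 0, 0], "gripper": -1}]'

```text
time_s: 19.13
position: [489.0, -222.2, 231.4]
eef_rot: [3.141, 0.0, 0.236]
force: [0.3, -0.0, -0.1]
finger_gap: 0.227
grasp_force: 59.7
```

```bash
python3 -c "
from h import *
meas(30)"
```

```text
t 20.6333 pos [ 488.989 -222.181  231.431] F [-0.411 -0.513 -0.03 ] sd [0.42 0.57 0.5 ] T [-0.139  0.095 -0.004] yaw 0.2356055639143857
```

Balance reached: |Fz| is about 0.03 N and the side forces are about 0.5 N. One small trim, then I open.

Emit:
apply_moves --plan '[{"translation": [-0.03, -0.05, 0], "twist": [0, 0, 0], "gripper": -1}, {"translation": [0, 0, 0], "twist": [0, 0, 0], "gripper": -1}, {"translation": [0, 0, 0], "twist": [0, 0, 0], "gripper": -0.5}, {"translation": [0, 0, 0], "twist": [0, 0, 0], "gripper": -0.45}, {"translation": [0, 0, 0], "twist": [0, 0, 0], "gripper": -0.4}, {"translation": [0, 0, 0], "twist": [0, 0, 0], "gripper": -0.3}, {"translation": [0, 0, 0], "twist": [0, 0, 0], "gripper": -0.2}, {"translation": [0, 0, 0], "twist": [0, 0, 0], "gripper": -0.1}, {"translation": [0, 0, 0], "twist": [0, 0, 0], "gripper": 0}, {"translation": [0, 0, 0], "twist": [0, 0, 0], "gripper": 0.1}, {"translation": [0, 0, 0], "twist": [0, 0, 0], "gripper": 0.1}]'

```text
time_s: 21.55
position: [489.0, -222.1, 231.4]
eef_rot: [-3.142, -0.0, 0.236]
force: [0.3, 0.0, -0.1]
finger_gap: 0.551
grasp_force: 0.0
```

```bash
python3 - <<'E'
from h import *
for i in range(3):
    p,d,W,s=wcloud()
    r=np.hypot(W[...,0]-489,W[...,1]+222)
    P=W[(W[...,2]>128)&(W[...,2]<142)&(r<62)]; print(i,s["time_s"],len(P),np.round(np.median(P,0),1),np.round(s["force"],1),s["finger_gap"])
cv2.imwrite('pics/w7.png',cv2.resize(p[...,::-1],(768,576)))
E
```

```text
0 21.55 1561 [ 509.3 -214.3  134.1] [ 0.3  0.  -0.1] 0.5513048767162507
1 21.6 1569 [ 509.2 -214.5  134. ] [-0.3  0.1  0.4] 0.5483443637762011
2 21.65 1577 [ 509.1 -214.3  134. ] [-0.5  0.1  0.7] 0.5514599743382347
```

View pics/w7.png

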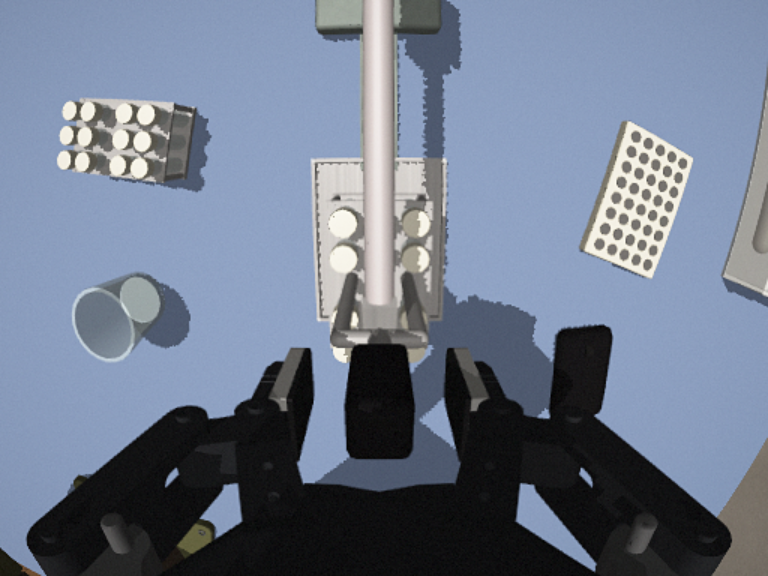

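The fingers are clear of the grip on both sides. The caps read z≈134, the same as when held, so nothing bounced. I withdraw straight up.

Emit:
apply_moves --plan '[{"translation": [0, 0, 3], "twist": [0, 0, 0], "gripper": 0.1}, {"translation": [0, 0, 6], "twist": [0, 0, 0], "gripper": 0.1}, {"translation": [0, 0, 12], "twist": [0, 0, 0], "gripper": 0.1}, {"translation": [0, 0, 20], "twist": [0, 0, 0], "gripper": 0.1}, {"translation": [0, 0, 25], "twist": [0, 0, 0], "gripper": 0.1}, {"translation": [0, 0, 25], "twist": [0, 0, 0], "gripper": 0.1}, {"translation": [0, 0, 25], "twist": [0, 0, 0], "gripper": 0.1}, {"translation": [0, 0, 15], "twist": [0, 0, 0], "gripper": 0.1}, {"translation": [0, 0, 5], "twist": [0, 0, 0], "gripper": 0.1}, {"translation": [0, 0, 0], "twist": [0, 0, 0], "gripper": 0.1}, {"translation": [0, 0, 0], "twist": [0, 0, 0], "gripper": 0.1}, {"translation": [0, 0, 0], "twist": [0, 0, 0], "gripper": 0.1}]'

```text
time_s: 22.7
position: [488.5, -221.9, 365.3]
eef_rot: [-3.139, 0.002, 0.236]
force: [0.6, 0.7, -1.0]
finger_gap: 0.548
grasp_force: 0.0
```

```bash
python3 - <<'E'
from h import *
for i in range(10):
    p,d,W,s=wcloud()
    if i%3==0:
        r=np.hypot(W[...,0]-489,W[...,1]+222); P=W[(W[...,2]>128)&(W[...,2]<140)&(r<62)]
        A=np.c_[P[:,:2]-P[:,:2].mean(0),np.ones(len(P))]; k=np.linalg.lstsq(A,P[:,2],rcond=None)[0]
        G=W[(W[...,2]>255)&(W[...,2]<285)&(r<30)]
        print(s["time_s"],np.round(np.median(P,0),1),"slope deg",np.round(np.degrees(k[:2]),2),"grip",np.round(np.median(G,0),1),len(G))
E
```

```text
22.7 [ 505.1 -214.8  133.9] slope deg [0.71 0.3 ] grip [ 490.6 -222.2  268.4] 636
22.85 [ 505.1 -214.7  133.9] slope deg [0.66 0.17] grip [ 490.7 -222.1  268.4] 627
23.0 [ 505.  -215.9  133.8] slope deg [0.45 0.12] grip [ 490.7 -222.1  268.4] 612
23.15 [ 505.1 -216.   133.9] slope deg [0.65 0.24] grip [ 490.6 -222.3  268.4] 609
```

Still, level and in place, so I hand in.

```bash
python3 -c "
from bench import ctrl
print(ctrl.hand_in())"
```

```text
the job is handed in; nothing more can be done
None
```

The carrier hangs by its bar in the hook over the drip tray: on release it neither dropped nor sprang up, it is level to within about 1° and still, nothing else on the bench was touched, and the job was handed in at about 23 s.

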